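# Nest the parts cups, then work the sagging bolt and hold the board cage gate ajar

## Task

Clear the space in front of the board cage by nesting the cups in size order, the yellow one inside the blue one, and the white one inside the yellow one, all upright, leaving the blue cup where it stands. Then open the cage: lift the sagging barrel bolt by its red knob so that its nose clears the bent keeper, draw it back, and pull the gate open towards you. The gate springs shut, so the program finishes while you are holding it motionless, ajar by about 25 degrees, leaving the solder spool, flux bottle and screwdriver alone.

Things in the scene. Friction and masses are not known exactly. Their poses are not given: they have to be found in the camera images.
- cage: low fixed bench cage for circuit boards; origin on the bench, middle of the gate opening; x points into the cage (away from the robot), y along the shut gate to the hinge, z up. Posts 30 mm square, 113 mm high flank the gate at y = -168 mm (latch post with keeper) and +165 mm (hinge post); reaches back to x = 265 mm. Turned by up to 9 degrees.
- gate: aluminium barred gate, 280 mm wide, 16 thick, top 115 high; carries the bolt. Origin on the hinge line at bench height; latch edge at y = -280 mm in its own frame. Its yaw minus the cage's is 0 when shut, and goes negative (clockwise from above) to -1.2 rad as it opens towards the robot. A spring shuts it: 0.3 N m when shut, 0.75 N m at 0.45 rad open (about 4 N at the drawn knob).
- hinge (a point): point on the gate's vertical hinge line, 120 mm above the bench, at (0, 140) mm in the cage frame
- bolt (a joint): how far the bolt is drawn back along the gate towards the hinge, m: 0 to 0.006 at the start (shot), stop at 0.070; about 1 N friction, stays where left. At 0.008 the nose meets the keeper's bent lip and goes no farther unless lifted; it is over the lip until about 0.030 and wholly out of the keeper from 0.035 on (0.050 is comfortable).
- bolt_rod (a joint): lift of the loose bolt, rad: about -0.01 sagging at rest (falls back by its weight, about 3 N at the knob), stop at 0.14. It tilts about a point in the rear barrel, 115 mm from the knob on the hinge side: 0.1 rad raises the knob 11.5 mm. The nose passes over the lip from about 0.05 rad (knob raised 7 mm from rest); knob raised 11 to 12 mm is comfortable, 17 mm is the stop.
- knob (a point): top centre of the bolt's red upright knob, a cylinder 20 mm in diameter and 46 mm tall, pinched from above; 184 mm above the bench at rest, at about (0, -85 mm plus the drawn distance) in the cage frame. Nothing within 60 mm of it rises above 147 mm; the dark barrel on the hinge side (156 mm high) begins 95 mm from the undrawn knob.
- keeper (a point): middle of the top edge of the yellow keeper's bent-up lip, 127 mm above the bench, at (0, -152) mm in the cage frame. The keeper, on the latch post, also has a tall front cheek (165 mm above the bench) that stops the gate from opening while the bolt's nose is in it.
- cup_large: blue straight round cup, outer diameter 76 mm, inner 70 mm, 34 mm tall, floor 4 mm thick, open on top; origin at the centre of its underside. Stands free, to the right of the cage.
- cup_medium: yellow straight round cup, outer diameter 50 mm, inner 44 mm, 68 mm tall, floor 4 mm thick, open on top; origin at the centre of its underside. Stands in front of the gate; seated in the blue cup it stands 38 mm proud of its rim.
- cup_small: white straight round cup, outer diameter 32 mm, inner 27 mm, 102 mm tall, floor 4 mm thick, open on top; origin at the centre of its underside. Stands in front of the gate; seated in the yellow cup it stands 38 mm proud of its rim.
- spool: steel-coloured solder spool, 56 mm diameter, 44 mm high, standing left of the cage; bystander, origin under its centre
- flux: amber flux bottle, 36 mm diameter, 85 mm high, standing right of the cage; bystander, origin under its centre
- driver: screwdriver lying at the left near the robot; bystander, origin under its middle

How it is judged (in metres and radians):
On the way, in this order (a step that is already met when the one before it is completed fails the run):
1. the yellow cup sits in the blue one and the white one in the yellow one, let go, while the bolt is still shot and the gate shut (horizontal distance between cup_medium and cup_large below 0.011 m and z of cup_medium in the frame of cup_large below 0.008 m and horizontal distance between cup_small and cup_medium below 0.011 m and z of cup_small in the frame of cup_medium below 0.008 m and angle between each of cup_large, cup_medium, cup_small's own z axis and vertical below 0.1 rad and contact force between the fingers and cup_medium below 0.1 N and contact force between the fingers and cup_small below 0.1 N and value of joint bolt below 0.012 m and angle between the x axis of gate and the x axis of cage, either way round below 0.05 rad), for 0.2 s.
2. the bolt's nose is lifted over the keeper's lip as it is drawn, gate shut (value of joint bolt_rod above 0.04 rad and value of joint bolt between 0.012 and 0.03 m and angle between the x axis of gate and the x axis of cage, either way round below 0.05 rad).
3. the bolt is drawn wholly out of the keeper (value of joint bolt above 0.034 m), for 0.05 s.
At the end, for the whole second after the job is handed in: The fingers still hold the gate (over 0.5 N), still (under 0.1 rad/s), 0.30 to 0.60 rad open, no cup propping it; yellow cup seated in blue and white in yellow (within 11 mm of centre, underside at most 8 mm above the outer cup's underside), all upright within 0.1 rad (horizontal distance between cup_medium and cup_large below 0.011 m and z of cup_medium in the frame of cup_large below 0.008 m and horizontal distance between cup_small and cup_medium below 0.011 m and z of cup_small in the frame of cup_medium below 0.008 m and angle between each of cup_large, cup_medium, cup_small's own z axis and vertical below 0.1 rad and angle between the x axis of gate and the x axis of cage, either way round between 0.3 and 0.6 rad and angular speed of gate below 0.1 rad/s and contact force between the fingers and gate above 0.5 N and contact force between gate and cup_large below 0.1 N and contact force between gate and cup_medium below 0.1 N and contact force between gate and cup_small below 0.1 N); the arm keeps its last pose, push and grip.
It fails at once if the blue cup is shifted by more than 40 mm (distance of cup_large from where it was at the start of the episode above 0.04 m).
It fails at once if the spool, bottle or screwdriver is moved more than 25 mm (distance of any of spool, flux, driver from where it was at the start of the episode above 0.025 m).
It also fails if it takes over 64 s, if anything falls off the work surface, if the arm or the gripper's body presses on something with over 40 N, if the wrist force passes 120 N, or if a joint passes its speed limit or range.

## Robot

A 6-joint arm with a two-finger parallel gripper is mounted at the origin on the work surface. World frame = base frame: x ahead of the robot, y to its left, z up, the work surface at z = 0. Lengths are in mm, angles in rad, forces in N, time in s.
With the tool pointing down it reaches from about 300 to 775 mm from the base axis. Payload 14.6 kg.
Tool frame: the origin (TCP) lies at the very end of the fingers, on their centre line; the grasp point (between the pads) lies 19 mm behind it (grip_point_offset is the distance from the TCP to the grasp point, in mm); z points along the fingers, y is the line along which they close (so a half turn about z gives the same grasp; the last joint's range is limited). The gripper opens to 94 mm and grips with 3 to 60 N. Pads are 16 mm wide; open, the fingers measure 119 mm over their backs; the gripper's body (75 mm by 177 mm) begins 78 mm behind the grasp point.
Start: joints at [1.231, 0.3, 1.521, -0, 1.321, -0.067], TCP at [148.184, 529.652, 205.446] pointing down, gripper open.
Joint ranges: [-3.03, 3.03], [-0.79, 2.21], [0.23, 2.52], [-1.04, 4.18], [0, 3.07], [-2.55, 2.55]. Speed limits (rad/s): [2.22, 2.22, 2.57, 3.14, 3.14, 3.14].

## Interface

Orientations are given as [roll, pitch, yaw] about the fixed x, y, z axes, in that order (R = Rz(yaw) Ry(pitch) Rx(roll)).
In Python, from cell import read_state, camera, camera_info, sign_off, grip_point_offset gives the robot as it stands.
- The arm moves only by the shell command python3 -m handwheel 'ROWS' [FORCE]. ROWS is text: rows parted by semicolons, each of 5 numbers parted by spaces: the shift along the world's x, y, z in units of 40 mm (1.0 is 40 mm), then the turn about the world's z in units of 5 degrees (1.0 is 5 degrees), then the closure, from 0 (fully open) to 1 (shut). In form: dx dy dz yaw gripper; .... A call has 1 to 12 rows; each row shifts and turns the commanded pose from where the row before left it; what a row does not reach is not made up. A row lasts 1/12 s, in which the tool goes at most 41.7 mm and 7.16 degrees, less where a joint would pass 70% of its speed; a pose out of reach is approached as far as the arm can. A call is refused whole if a number of a shift passes 1 or a number of a turn 1, either way. A call with a gripper value outside its range is refused whole. The fingers move at their own pace and stop on an object; FORCE is the grip in N (left out, the last holds). Time passes only in rows, so rows that do not move let the fingers close. It gives the time, the measured TCP pose, the force, the opening and the grip force at its end, in the units of the state.
- read_state(): the state, without advancing time (a new reading comes with each control period).
- camera(name): name is "scene" or "top" or "wrist"; returns (picture, depth): 384x512x3 uint8, red, green, blue; 384x512 float32, mm along the optical axis (not along the pixel's ray), 0 where there is no reading.
- camera_info(name): a dict with "intrinsics" (3x3 intrinsics, pixels), "world_from_camera" (4x4, takes a point from camera to world coordinates). Camera axes: x right, y down, z forward; pixel columns grow to the right and rows downward; lengths in mm; the calibration is good to about 2 mm. A picture is of the moment at which its call begins: read the wrist's pose just before it. camera_info takes no time and is no camera call; for the wrist camera it gives the pose at the moment of the call.
- sign_off(): hands the job in; it is judged then, once.
The state is a dict: "clock": time; "joints": joint angles; "qd": joint speeds; "effort": joint torques, N m; "eef_pos": TCP position; "eef_rot": TCP orientation; "wrist_force": force on the tool from outside, world axes, zero at the start; "moment": the same for the moment, N m; "finger_gap": finger opening in mm; "finger_force": force on a finger pad.
Only numpy, scipy, OpenCV 4.12 (cv2) and the standard library are available. Lean on these libraries where they do the work, as an engineer would, in place of code of your own. Each camera call takes 0.05 s, during which the arm holds its last target. There are 200 camera calls.

## Working session

There is one attempt and no reset: what is moved stays moved. The work goes in short steps, Python scripts to look and compute and a shell command to move; the robot and the scene stay as the last step left them, time stands still between calls to the robot, and variables do not carry over. Pictures are saved under pics/ and viewed, at most 10 in all, crops included, and the job is handed in when it is done.

```bash
mkdir -p pics; ls; cat > h.py <<'E'
import numpy as np, cv2
from cell import *
def pts(name):
    im,d=camera(name); ci=camera_info(name); K=np.array(ci["intrinsics"]); T=np.array(ci["world_from_camera"])
    v,u=np.mgrid[:384,:512]
    P=np.stack([(u-K[0,2])/K[0,0]*d,(v-K[1,2])/K[1,1]*d,d,np.ones_like(d)],-1)@T.T
    return im,d,P[...,:3]
def save(n,im): cv2.imwrite("pics/"+n+".png",cv2.cvtColor(im,cv2.COLOR_RGB2BGR))
def mask(im,name):
    h=cv2.cvtColor(im,cv2.COLOR_RGB2HSV).astype(int); H,S,V=h[...,0],h[...,1],h[...,2]
    return {"blue":(abs(H-110)<15)&(S>110)&(V>50),"yellow":(abs(H-26)<7)&(S>120)&(V>80),"red":((H<6)|(H>174))&(S>140)&(V>60),"white":(S<35)&(V>190)}[name]
E
python3 - <<'E'
from h import *
a,d,P=pts("top"); b,_,Q=pts("scene")
save("t0",a); save("s0",b)
for n in ["blue","yellow","red","white"]:
    m=mask(a,n)&(d>0); k,l,s,c=cv2.connectedComponentsWithStats(m.astype(np.uint8))
    for i in range(1,k):
        if s[i,4]>25:
            p=P[l==i]; print(n,s[i],c[i].round(),np.median(p,0).round(),p.max(0).round())
print(read_state())
E
```

```text
pics
blue [350 192  24  23 386] [361. 203.] [ 456. -318.    5.] [ 497. -276.   40.]
yellow [   0    0  512   16 7366] [263.   7.] [1664.   -9. -598.] [1680. 1509. -519.]
yellow [485  83  27  42 148] [492.  94.] [ 875. -791.   65.] [ 882. -760.   75.]
yellow [436 118  15  10  82] [443. 123.] [ 731. -605.   65.] [ 750. -582.   74.]
yellow [487 126  25   5  76] [500. 128.] [ 722. -819.   41.] [ 740. -766.   57.]
yellow [441 129  16  11  95] [449. 134.] [ 691. -623.   64.] [ 727. -596.   70.]
yellow [299 149  17   9  68] [308. 154.] [ 594. -125.  127.] [654. -90. 168.]
yellow [237 182  14  17 186] [244. 190.] [501.  92.  11.] [532. 115.  73.]
yellow [  0 296  15  14 102] [  7. 302.] [125. 858.  47.] [146. 902. 496.]
yellow [  0 339  27  17 126] [ 13. 347.] [-17. 831.  14.] [ 90. 873. 521.]
red [277 146   6   9  40] [280. 150.] [595. -25. 183.] [664. -16. 188.]
red [180 214  22  26 192] [191. 226.] [373. 271.  23.] [416. 308.  34.]
{'clock': 0.1, 'joints': array([ 1.23139436e+00,  3.00435600e-01,  1.52149810e+00,  1.28677932e-05,
        1.32067701e+00, -6.65872460e-02]), 'qd': array([-0.00035771, -0.00161432, -0.00114599,  0.00092911,  0.00039775,
        0.00031471]), 'effort': array([-2.20247862e-04, -5.32645261e+01, -3.53285587e+01,  7.09613808e-02,
        2.35044491e-02, -3.09613677e-05]), 'eef_pos': array([148.11269952, 529.45187133, 204.94089829]), 'eef_rot': array([-3.14057768e+00, -8.01763219e-05,  2.86877471e+00]), 'wrist_force': array([ 0.35886904, -0.31719382, -0.18034728]), 'moment': array([-0.06658334, -0.01849296, -0.04016432]), 'finger_force': 0.0, 'finger_gap': 93.94360959678076}
```

```bash
python3 -c "
import cv2,numpy as np
a=cv2.imread('pics/t0.png');a=cv2.resize(a[110:260,150:420],(800,444),interpolation=cv2.INTER_CUBIC);cv2.imwrite('pics/t0c.png',a)"
```

```text
(no output)
```

View pics/t0c.png

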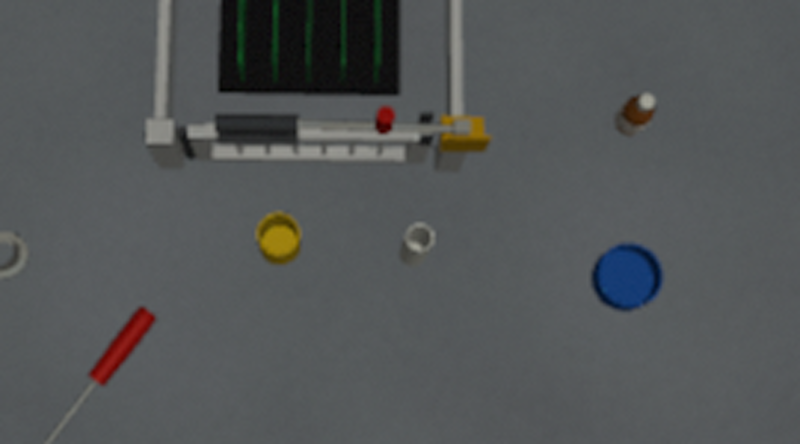

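View pics/s0.png

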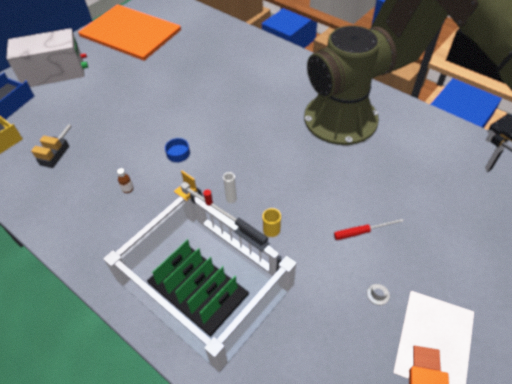

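The top view shows the yellow cup at crop (279,237), the white rim at (420,237), blue at (627,276), and the red knob at (385,118). The keeper is at (465,130). The scene view agrees: both small cups stand in front of the gate.

```bash
cat >> h.py <<'E'
def ray(name,u,v,z):
    ci=camera_info(name); K=np.array(ci["intrinsics"]); T=np.array(ci["world_from_camera"])
    d=T[:3,:3]@np.linalg.solve(K,[u,v,1]); o=T[:3,3]; return (o+d*(z-o[2])/d[2])[:2].round(1)
E
python3 - <<'E'
from h import *
c=lambda x,y:(150+x/2.963,110+y/2.96)
for n,p,z in [("yel",(279,233),68),("white",(420,237),102),("blue",(627,276),34),("knob",(386,113),184),("lpost",(456,127),113),("hpost",(160,131),113),("flux",(647,101),85)]: print(n,ray("top",*c(*p),z))
print(np.array(camera_info("wrist")["world_from_camera"]).round(2), camera_info("wrist")["intrinsics"])
E
```

```text
yel [493.7  89.6]
white [482.6 -67.4]
blue [ 450.1 -312.9]
knob [600.1 -26.3]
lpost [ 605.9 -108.7]
hpost [600.6 221.6]
flux [ 645.7 -332.6]
[[ 2.7000e-01  9.3000e-01  2.6000e-01  7.3410e+01]
 [ 9.6000e-01 -2.6000e-01 -7.0000e-02  5.5074e+02]
 [-0.0000e+00  2.7000e-01 -9.6000e-01  3.8498e+02]
 [ 0.0000e+00  0.0000e+00  0.0000e+00  1.0000e+00]] [[270.23376193   0.         256.43598766]
 [  0.         270.23376193 192.63352003]
 [  0.           0.           1.        ]]
```

```bash
python3 -m handwheel '0.6 -0.76 0 1 0;0.6 -0.76 0 1 0;0.6 -0.76 0 1 0;0.6 -0.76 0 0.12 0;0.6 -0.76 0 0 0;0.6 -0.76 0 0 0;0.6 -0.76 0 0 0;0.6 -0.76 0 0 0;0.6 -0.76 0 0 0;0.6 -0.76 0 0 0;0.6 -0.76 0 0 0;0.6 -0.76 0 0 0' 20; python3 - <<'E'
from h import *
a,d,P=pts("wrist"); save("w0",a); print(read_state()["eef_pos"],read_state()["eef_rot"])
E
```

```text
clock: 1.1
eef_pos: [436.9, 163.0, 205.4]
eef_rot: [-3.142, -0.0, 3.141]
wrist_force: [-0.0, 0.7, 0.1]
finger_gap: 93.7
finger_force: 0.0
[439.99480373 158.93972032 205.23303469] [-3.14031593e+00  6.02093518e-04  3.13801961e+00]
```

View pics/w0.png

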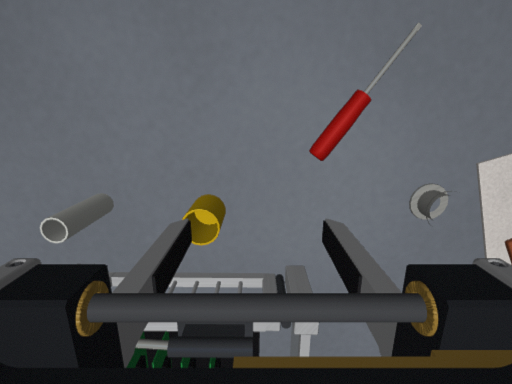

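In the wrist view the yellow rim is centred near (204,226) and the white rim near (54,230).

```bash
python3 - <<'E'
from h import *
print(ray("wrist",204,227,68),ray("wrist",54.5,231,102))
a=cv2.imread("pics/w0.png")[:,:,::-1]
m=mask(a,"yellow"); v,u=np.nonzero(m[190:250,170:240]); print(u.min()+170,u.max()+170,v.max()+190, v.min()+190)
E
```

```text
[496.   92.3] [485.8 -70.3]
182 224 245 195
```

```bash
python3 -m handwheel '0.7 -0.85 0 0 0;0.67 -0.85 0 0 0;0 0 -0.4 0 0;0 0 -0.8 0 0;0 0 -0.4 0 0;0 0 0 0 0;0 0 0 0 0'
```

```text
clock: 1.73
eef_pos: [488.2, 100.0, 141.4]
eef_rot: [-3.141, -0.001, 3.141]
wrist_force: [-0.7, 0.6, 0.4]
finger_gap: 94.2
finger_force: 0.0
```

```bash
for i in 1 2 3; do python3 -m handwheel '0 0 0 0 0' | grep eef_pos; done
```

```text
eef_pos: [489.0, 100.2, 142.7]
eef_pos: [489.0, 100.2, 142.8]
eef_pos: [488.9, 100.2, 142.6]
```

```bash
python3 -m handwheel '0.15 -0.22 0 0 0;0 0 -0.5 0 0;0 0 -0.8 0 0;0 0 -0.7 0 0;0 0 -0.5 0 0;0 0 0 0 0;0 0 0 0 1;0 0 0 0 1;0 0 0 0 1;0 0 0 0 1;0 0 0 0 1;0 0 0 0 1' 20; python3 -m handwheel '0 0 0 0 1;0 0 0 0 1;0 0 0 0 1;0 0 0 0 1'
```

```text
clock: 2.98
eef_pos: [494.7, 91.2, 42.0]
eef_rot: [3.141, 0.001, 3.141]
wrist_force: [0.4, -0.2, -0.9]
finger_gap: 57.6
finger_force: 0.0
clock: 3.32
eef_pos: [494.6, 91.2, 41.7]
eef_rot: [3.142, 0.0, 3.141]
wrist_force: [-1.6, 1.1, 5.1]
finger_gap: 50.0
finger_force: 20.0
```

```bash
python3 -m handwheel '0 0 0.4 0 1;0 0 0.8 0 1;0 0 0.8 0 1;0 0 0.8 0 1;0 0 0.4 0 1;-0.05 -0.4 0 0 1;-0.1 -0.8 0 0 1;-0.1 -0.8 0 0 1;-0.1 -0.8 0 0 1;-0.1 -0.8 0 0 1;-0.1 -0.8 0 0 1;-0.1 -0.8 0 0 1' 20; python3 -m handwheel '-0.1 -0.8 0 0 1;-0.1 -0.8 0 0 1;-0.1 -0.8 0 0 1;-0.1 -0.8 0 0 1;-0.1 -0.8 0 0 1;0 -0.4 0 0 1;0 0 0 0 1;0 0 0 0 1;0 0 0 0 1'; python3 - <<'E'
from h import *
a,d,P=pts("wrist"); save("w1",a); print(read_state()["eef_pos"])
m=mask(a,"blue"); k,l,s,c=cv2.connectedComponentsWithStats(m.astype(np.uint8)); print(s[1:][s[1:,4]>100])
E
```

```text
clock: 4.32
eef_pos: [467.8, -118.3, 169.2]
eef_rot: [3.142, -0.0, 3.141]
wrist_force: [1.9, 0.8, -0.9]
finger_gap: 50.1
finger_force: 20.0
clock: 5.07
eef_pos: [448.6, -291.8, 169.2]
eef_rot: [3.141, -0.0, -3.142]
wrist_force: [0.1, 0.9, -0.9]
finger_gap: 50.5
finger_force: 20.0
[ 448.69957272 -291.61293602  169.30864263]
[[ 205  153   62   61 2086]]
```

View pics/w1.png

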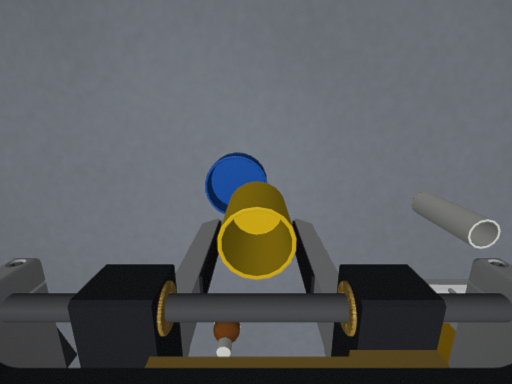

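The blue rim spans u 205–267 with its top at v 153. The yellow cup is gripped with its rim centred near (257,242), and the white rim is near (484,233).

```bash
python3 - <<'E'
from h import *
for p in [(204.5,184),(267.5,184),(236,152.5)]: print(ray("wrist",*p,34))
print("Y",ray("wrist",257,242.5,195.6),"W",ray("wrist",484,233.5,102))
a=cv2.imread("pics/w1.png")[:,:,::-1].copy(); m=mask(a,"blue").astype(np.uint8)
c=max(cv2.findContours(m,0,1)[0],key=cv2.contourArea)[:,0]
P=np.array([ray("wrist",u,v,34) for u,v in c if not(v>183 and u>225)])
A=np.c_[2*P,np.ones(len(P))]; s=np.linalg.lstsq(A,(P**2).sum(1),rcond=None)[0]; print(s[:2],np.sqrt(s[2]+s[0]**2+s[1]**2))
E
```

```text
[ 448.5 -353.8]
[ 448.6 -278.2]
[ 410.8 -315.2]
Y [ 446.4 -291.3] W [482.7 -65.5]
[ 448.0450068  -318.70045048] 35.20324826901121
```

```bash
python3 -m handwheel '0.05 -0.6 0 0 1;0 0 0 0 1;0 0 -0.5 0 1;0 0 -0.7 0 1;0 0 -0.7 0 1;0 0 -0.5 0 1;0 0 -0.3 0 1;0 0 -0.2 0 1;0 0 -0.1 0 1;0 0 0 0 1;0 0 0 0 1'
```

```text
clock: 6.03
eef_pos: [450.9, -317.0, 50.4]
eef_rot: [-3.141, 0.001, 3.141]
wrist_force: [-0.1, -0.1, -0.7]
finger_gap: 50.2
finger_force: 20.0
```

```bash
python3 -m handwheel '0 0 -0.06 0 1;0 0 -0.06 0 1;0 0 0 0 1;0 0 0 0 0.4;0 0 0 0 0.2;0 0 0 0 0.2;0 0 0 0 0.2;0 0 0 0 0.2;0 0 0 0 0'; python3 -m handwheel '0 0 0.4 0 0;0 0 0.8 0 0;0 0 0.8 0 0;0 0 0.8 0 0;0 0 0.4 0 0;0.03 0.4 0 0 0;0.1 0.8 0 0 0;0.1 0.8 0 0 0;0.1 0.8 0 0 0;0.1 0.8 0 0 0;0.1 0.8 0 0 0;0 0.4 0 0 0'; python3 -m handwheel '0.13 0.8 0 0 0;0.06 0.4 0 0 0;0 0 0 0 0;0 0 0 0 0'; python3 - <<'E'
from h import *
a,d,P=pts("wrist"); save("w2",a); print(read_state()["eef_pos"])
E
```

```text
clock: 6.78
eef_pos: [450.4, -316.8, 44.6]
eef_rot: [3.142, -0.0, 3.141]
wrist_force: [-0.2, -0.2, -0.6]
finger_gap: 79.4
finger_force: 0.0
clock: 7.78
eef_pos: [471.3, -121.3, 171.6]
eef_rot: [3.141, -0.001, -3.14]
wrist_force: [0.5, -0.3, -0.3]
finger_gap: 94.0
finger_force: 0.0
clock: 8.12
eef_pos: [478.9, -76.0, 171.9]
eef_rot: [3.141, -0.001, -3.14]
wrist_force: [-0.1, 1.1, 0.6]
finger_gap: 94.1
finger_force: 0.0
[478.88075978 -76.7893942  172.02219881]
```

View pics/w2.png

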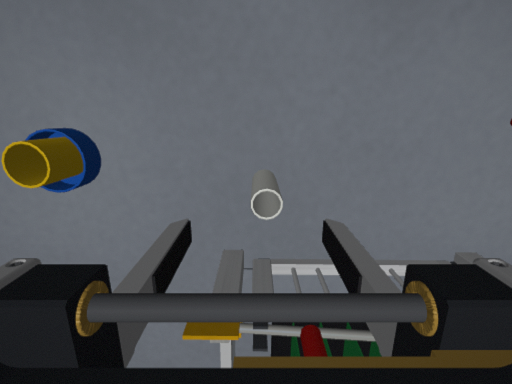

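The yellow cup stands in the blue one, with its rim at (26,165). The white rim is at (267,205).

```bash
python3 - <<'E'
from h import *
print("W",ray("wrist",267,205,102),"Y",ray("wrist",26,165,72))
E
```

```text
W [483.7 -66.5] Y [ 449.2 -317.6]
```

```bash
python3 -m handwheel '0.16 0.24 0 0 0;0 0 -0.5 0 0;0 0 -0.8 0 0;0 0 -0.7 0 0;0 0 -0.4 0 0;0 0 0 0 1;0 0 0 0 1;0 0 0 0 1;0 0 0 0 1;0 0 0 0 1;0 0 0 0 1;0 0 0 0 1' 15;  python3 -m handwheel '0 0 0 0 1;0 0 0 0 1;0 0 0 0 1;0 0 0 0 1;0 0 0 0 1;0 0 0 0 1'
```

```text
clock: 9.17
eef_pos: [485.9, -67.3, 77.1]
eef_rot: [-3.141, 0.001, 3.141]
wrist_force: [-0.4, 0.7, 0.5]
finger_gap: 50.8
finger_force: 0.0
clock: 9.67
eef_pos: [485.7, -67.2, 76.7]
eef_rot: [3.142, 0.0, 3.141]
wrist_force: [0.2, -0.1, 0.4]
finger_gap: 30.4
finger_force: 15.0
```

```bash
python3 -m handwheel '0 0 0.4 0 1;0 0 0.8 0 1;0 0 0.8 0 1;0 0 0.4 0 1;-0.05 -0.4 0 0 1;-0.12 -0.8 0 0 1;-0.12 -0.8 0 0 1;-0.12 -0.8 0 0 1;-0.12 -0.8 0 0 1;-0.12 -0.8 0 0 1;-0.12 -0.8 0 0 1;-0.05 -0.5 0 0 1'; python3 -m handwheel '0 -0.4 0 0 1;0 0 0 0 1;0 0 0 0 1;0 0 0 0 1'; python3 - <<'E'
from h import *
a,d,P=pts("wrist"); save("w3",a); print(read_state()["eef_pos"])
E
```

```text
clock: 10.67
eef_pos: [451.9, -297.8, 172.5]
eef_rot: [-3.141, -0.0, 3.14]
wrist_force: [0.4, -0.8, -1.5]
finger_gap: 30.5
finger_force: 15.0
clock: 11.0
eef_pos: [452.9, -310.5, 172.5]
eef_rot: [3.141, -0.0, 3.141]
wrist_force: [-0.4, -0.2, -1.4]
finger_gap: 30.4
finger_force: 15.0
[ 453.00974545 -310.31378638  172.60925988]
```

View pics/w3.png

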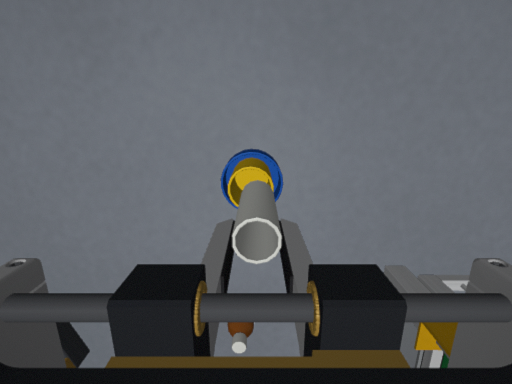

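The blue ring is centred near (252,182). The yellow rim is near (251,188), partly hidden by the white cup, whose rim is at (257,241).

```bash
python3 - <<'E'
from h import *
a=cv2.imread("pics/w3.png")[:,:,::-1].copy(); m=mask(a,"yellow"); m[:,300:]=0; m[230:]=0
v,u=np.nonzero(m); print(u.min(),u.max(),v.min(),v.max())
r=v[u==u.min()].mean(); r2=v[u==u.max()].mean()
L=ray("wrist",u.min()-.5,r,72);R=ray("wrist",u.max()+.5,r2,72);print(L,R,(L+R)/2, ray("wrist",250,v.max()+.5,72))
print("W",ray("wrist",257,241,172.6-76.7+102))
m=mask(a,"blue");v,u=np.nonzero(m); print(u.min(),u.max(),v.min()); print((ray("wrist",u.min(),182,34)+ray("wrist",u.max(),182,34))/2,ray("wrist",252,v.min(),34)+[38,0])
E
```

```text
228 272 158 206
[ 449.8 -341.3] [ 446.5 -293. ] [ 448.15 -317.15] [ 469.6 -317.3]
W [ 450.1 -310. ]
221 282 149
[ 451.15 -316.15] [ 449.4 -315.3]
```

```bash
python3 -m handwheel '-0.05 -0.18 0 0 1;0 0 0 0 1;0 0 -0.3 0 1;0 0 -0.4 0 1;0 0 -0.4 0 1;0 0 -0.4 0 1;0 0 -0.3 0 1;0 0 -0.2 0 1;0 0 0 0 1;0 0 0 0 1'
```

```text
clock: 11.88
eef_pos: [451.0, -318.5, 92.9]
eef_rot: [-3.142, 0.0, 3.141]
wrist_force: [-0.2, -0.5, 0.3]
finger_gap: 30.7
finger_force: 15.0
```

```bash
python3 -m handwheel '0 0 -0.1 0 1;0 0 -0.08 0 1;0 0 0 0 1;0 0 0 0 1'; python3 -m handwheel '0 0 0 0 0.6;0 0 0 0 0.5;0 0 0 0 0.5;0 0 0 0 0.4;0 0 0 0 0;0 0 0 0 0;0 0 0 0 0'; python3 -m handwheel '0 0 0.4 0 0;0 0 0.8 0 0;0 0 0.8 0 0;0 0 0.8 0 0;0 0 0.4 0 0;0.4 0.6 0 0 0;0.5 0.75 0 0 0;0.5 0.75 0 0 0;0.5 0.75 0 0 0;0.5 0.75 0 0 0;0.4 0.5 0 0 0;0 0 0 0 0'; python3 - <<'E'
from h import *
a,d,P=pts("wrist"); save("w4",a); print(read_state()["eef_pos"])
E
```

```text
clock: 12.22
eef_pos: [450.9, -318.5, 85.6]
eef_rot: [-3.141, 0.0, 3.141]
wrist_force: [0.1, 0.3, -0.3]
finger_gap: 30.5
finger_force: 15.0
clock: 12.8
eef_pos: [450.9, -318.5, 85.5]
eef_rot: [-3.142, 0.0, 3.141]
wrist_force: [-1.0, 0.2, -0.0]
finger_gap: 70.2
finger_force: 0.0
clock: 13.8
eef_pos: [564.8, -150.8, 213.2]
eef_rot: [3.141, 0.0, -3.138]
wrist_force: [-0.4, 0.5, -0.9]
finger_gap: 94.1
finger_force: 0.0
[ 563.69247775 -152.63298799  213.13170774]
```

View pics/w4.png

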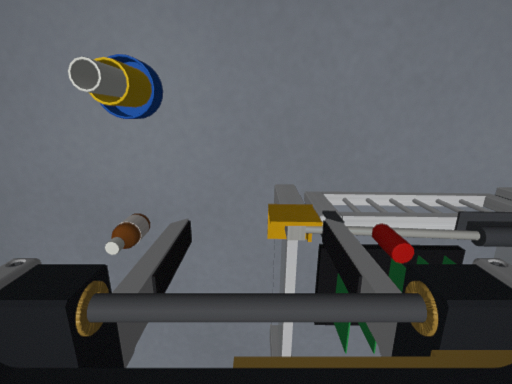

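The cups are nested and upright, with the white rim at (84,74), yellow at (109,80) and blue around (130,87). The knob top is near (402,252).

```bash
python3 - <<'E'
from h import *
print("W",ray("wrist",85,74,110),"Y",ray("wrist",109,81,72),"K",ray("wrist",402,252,184))
print("gate front top bar ends, z115:",ray("wrist",306,193,115),ray("wrist",490,193,115), "rod z~150",ray("wrist",320,230,138),ray("wrist",465,236,138))
E
```

```text
W [ 446.1 -318.7] Y [ 447.9 -315.7] K [597.2 -27.8]
gate front top bar ends, z115: [564.2 -99.5] [564.   97.4] rod z~150 [596.9 -87.6] [603.5  61.8]
```

```bash
python3 -m handwheel '0.1 0.3 0 -1 0;0.1 0.3 0 -1 0;0.1 0.3 0 -1 0;0.1 0.3 0 -1 0;0.1 0.3 0 -1 0;0.1 0.3 0 -1 0;0.1 0.3 0 -1 0;0.1 0.3 0 -1 0;0.1 0.3 0 -1 0;0 0.3 0 -1 0;0 0 0 -1 0;0 0 0 -1 0';python3 -m handwheel '0 0 0 -1 0;0 0 0 -1 0;0 0 0 -1 0;0 0 0 -1 0;0 0 0 -1 0;0 0 0 -1 0;0 0 0 0 0;0 0 0 0 0'; python3 - <<'E'
from h import *
a,d,P=pts("wrist"); save("w5",a); print(read_state()["eef_pos"])
m=mask(a,"red"); k,l,s,c=cv2.connectedComponentsWithStats(m.astype(np.uint8))
for i in range(1,k):
  if s[i,4]>60: print(s[i],c[i])
E
```

```text
clock: 14.85
eef_pos: [598.6, -34.9, 213.5]
eef_rot: [-3.141, 0.0, 2.09]
wrist_force: [0.2, 0.1, 0.3]
finger_gap: 94.2
finger_force: 0.0
clock: 15.52
eef_pos: [598.6, -35.3, 213.5]
eef_rot: [-3.142, 0.0, 1.572]
wrist_force: [0.7, -0.2, -0.5]
finger_gap: 94.2
finger_force: 0.0
[598.67558772 -35.13014792 213.46844746]
[244 183  24  33 621] [255.7310789  198.90499195]
```

View pics/w5.png

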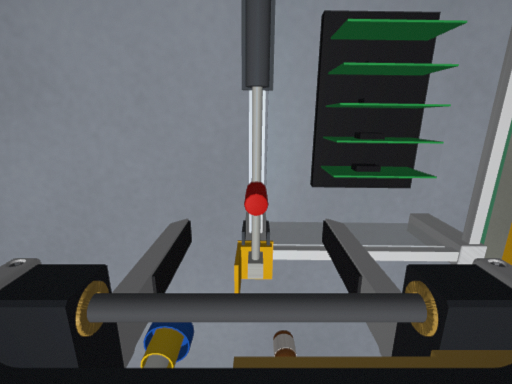

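The knob top is at (256.5,204), on the gripper's centreline. The rod runs vertically in the image, so the cage yaw is about 0.

```bash
python3 - <<'E'
from h import *
print(ray("wrist",256.5,204,184), ray("wrist",257,90,150),ray("wrist",254.5,258,143))
E
```

```text
[599.4 -24.7] [599.8  65.5] [597.4 -96.6]
```

```bash
python3 -m handwheel '0 0.18 0 0 0;0 0 -0.5 0 0;0 0 -0.6 0 0;0 0 -0.3 0 0;0 0 0 0 0.5;0 0 0 0 1;0 0 0 0 1;0 0 0 0 1;0 0 0 0 1;0 0 0 0 1;0 0 0 0 1;0 0 0 0 1' 40;  python3 -m handwheel '0 0 0 0 1;0 0 0 0 1;0 0 0 0 1;0 0 0 0 1;0 0 0 0 1;0 0 0 0 1;0 0 0 0 1'
```

```text
clock: 16.57
eef_pos: [598.9, -27.3, 157.6]
eef_rot: [3.141, 0.0, 1.57]
wrist_force: [0.4, -0.1, -0.2]
finger_gap: 44.1
finger_force: 0.0
clock: 17.15
eef_pos: [598.8, -27.3, 157.4]
eef_rot: [-3.141, -0.0, 1.57]
wrist_force: [-1.0, -1.4, -0.9]
finger_gap: 19.0
finger_force: 40.0
```

```bash
python3 -m handwheel '0 0 0.1 0 1;0 0 0.1 0 1;0 0 0.1 0 1;0 0 0 0 1;0 0 0 0 1'; python3 -m handwheel '0 0.1 0 0 1;0 0.1 0 0 1;0 0.1 0 0 1;0 0.1 0 0 1;0 0 0 0 1'
```

```text
clock: 17.57
eef_pos: [598.6, -26.4, 169.3]
eef_rot: [-3.141, -0.001, 1.571]
wrist_force: [-1.8, 5.6, -6.4]
finger_gap: 19.3
finger_force: 40.0
clock: 17.98
eef_pos: [598.9, -10.4, 169.5]
eef_rot: [-3.142, -0.0, 1.571]
wrist_force: [-1.1, 1.1, -6.5]
finger_gap: 19.1
finger_force: 40.0
```

```bash
python3 -m handwheel '0 0.15 0 0 1;0 0.15 0 0 1;0 0.15 0 0 1;0 0.15 0 0 1;0 0.15 0 0 1;0 0.1 0 0 1;0 0 0 0 1;0 0 0 0 1'; python3 - <<'E'
from h import *
a,d,P=pts("top"); save("t1",a[110:260,150:420])
E
```

```text
clock: 18.65
eef_pos: [598.8, 23.2, 169.4]
eef_rot: [-3.141, -0.0, 1.571]
wrist_force: [-0.5, 0.3, -6.0]
finger_gap: 19.2
finger_force: 40.0
```

```bash
python3 -m handwheel '-0.16 0.003 0 -0.43 1;-0.16 0.009 0 -0.43 1;-0.16 0.015 0 -0.43 1;-0.16 0.022 0 -0.43 1;-0.16 0.028 0 -0.43 1;-0.16 0.034 0 -0.43 1'; python3 -m handwheel '-0.16 0.04 0 -0.43 1;-0.16 0.045 0 -0.43 1;-0.155 0.05 0 -0.43 1;-0.155 0.058 0 -0.43 1;-0.15 0.063 0 -0.43 1;-0.15 0.068 0 -0.43 1'; python3 -m handwheel '0 0 0 0 1;0 0 0 0 1;0 0 0 0 1;0 0 0 0 1'; python3 - <<'E'
from h import *
b,_,Q=pts("scene"); a,d,P=pts("top")
c=lambda x,n:cv2.resize(x,None,fx=n,fy=n,interpolation=2)
s=c(b[130:300,90:330],2.2); t=c(a[110:260,150:420],1.4)
o=np.zeros((600,530,3),np.uint8); o[:s.shape[0],:s.shape[1]]=s; o[380:380+t.shape[0],:t.shape[1]]=t
save("end",o)
E
```

```text
clock: 19.2
eef_pos: [560.6, 26.9, 169.6]
eef_rot: [3.14, -0.0, 1.343]
wrist_force: [3.2, -0.6, -6.7]
finger_gap: 19.3
finger_force: 40.0
clock: 19.7
eef_pos: [523.6, 39.8, 169.7]
eef_rot: [3.14, -0.001, 1.118]
wrist_force: [3.7, -0.7, -7.1]
finger_gap: 18.9
finger_force: 40.0
clock: 20.03
eef_pos: [523.7, 39.8, 169.5]
eef_rot: [3.141, 0.0, 1.121]
wrist_force: [3.2, -2.3, -4.9]
finger_gap: 19.1
finger_force: 40.0
```

View pics/end.png

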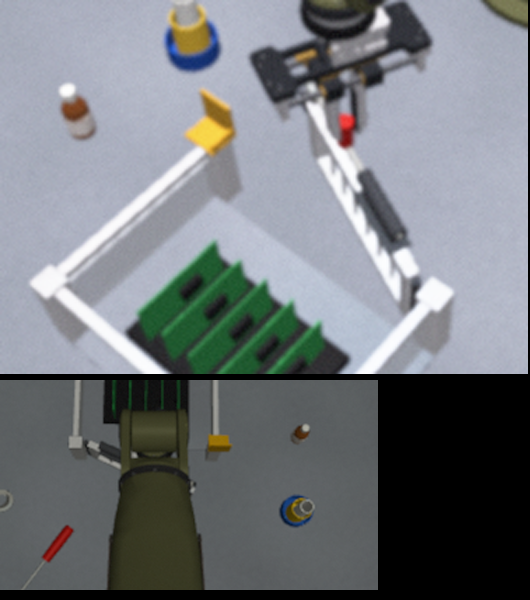

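The gate stands ajar by about 0.44 rad with the knob still pinched. The cups are nested and upright, and the flux bottle, driver and spool are undisturbed.

```bash
python3 -c "from cell import *; print(sign_off())"
```

```text
the job is handed in; nothing more can be done
None
```

The job is handed in, but no verdict came back: the cups are nested upright in the blue one, the bolt is drawn, and the gripper is holding the gate still by its knob at about 25 degrees (0.44 rad from the tool position), with one doubt: I assumed a grip on the knob counts as holding the gate.

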